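# Shut the marked vacuum valve under its sliding cover

## Robot

A 6-joint arm with a two-finger parallel gripper is mounted at the origin on the work surface. World frame = base frame: x ahead of the robot, y to its left, z up, the work surface at z = 0. Lengths are in m, angles in degrees, forces in N, time in s.
With the tool pointing down it reaches from about 0.35 to 0.725 m from the base axis. Payload 6 kg.
Tool frame: the origin (TCP) lies at the very end of the fingers, on their centre line; the grasp point (between the pads) lies 19 mm behind it (arm.hold_point_z is the distance from the TCP to the grasp point, in m); z points along the fingers, y is the line along which they close (so a half turn about z gives the same grasp; the last joint's range is limited). The gripper opens to 85 mm and grips with 20 to 120 N. Pads are 22 mm wide; open, the fingers measure 114 mm over their backs; the gripper's body (76 mm by 85 mm) begins 54 mm behind the grasp point. The pads swing forward as they close: fully open they stand 13 mm farther back than shut.
Start: joints at [-56.224, 2.303, 4.859, 0, -92.561, -19.12], TCP at [0.152, -0.58, 0.231] pointing down, gripper open.
Joint ranges: [-146.85, 146.85], [-73.84, 115.35], [-62.03, 85.46], [-188.31, 113.3], [-161.28, -10.13], [-171.36, 171.36]. Speed limits (degrees/s): [147.25, 147.25, 172.46, 180, 180, 180].

## Interface

Orientations are given as [roll, pitch, yaw] about the fixed x, y, z axes, in that order (R = Rz(yaw) Ry(pitch) Rx(roll)).
In Python, from rig import get_obs, optics, job_done, models, arm gives the robot as it stands.
- The arm moves only by the tool step_arm, never from a script. Its argument "rows" is a list of rows, each a list of 7 numbers: the shift along the tool's x, y, z in m, then the turn, a rotation vector about the tool's x, y, z in rad, then the finger opening in m, from 0 to 0.0854. A call has 1 to 5 rows; each row shifts and turns the commanded pose from where the row before left it, along the tool's axes as they then stand; what a row does not reach is not made up. A row lasts 1/8 s, in which the tool goes at most 62.5 mm and 10.7 degrees, less where a joint would pass 70% of its speed; a pose out of reach is approached as far as the arm can. A call is refused whole if a number of a shift passes 0.0625 or a number of a turn 0.188, either way. A call with a gripper value outside its range is refused whole. The fingers move at their own pace and stop on an object; the grip force is fixed at half the most. Time passes only in rows, so rows that do not move let the fingers close. It gives the time, the measured TCP pose, the force, the opening and the grip force at its end, in the units of the state.
- get_obs(): the state, without advancing time (a new reading comes with each control period).
- optics.read_camera(name): name is "side" or "top" or "wrist"; returns a dict with "img" (480x640x3 uint8, red, green, blue), "z_map" (480x640 float32, m along the optical axis (not along the pixel's ray), 0 where there is no reading), "fovy" (degrees; the focal length in pixels is half the picture's height over the tangent of half this angle, whatever the lens; pixels are square), "cx", "cy" (the principal point, pixels), "distortion" ([k1, k2, p1, p2, k3] as OpenCV has them; the pictures are not rectified), "cam_to_world" (4x4, takes a point from camera to world coordinates); the wrist camera has in their place "mount" (4x4, takes a point from camera to tool coordinates, whose origin is the TCP and whose axes are the flange's). Camera axes: x right, y down, z forward; pixel columns grow to the right and rows downward; lengths in m; the calibration is good to about 2 mm. A picture is of the moment at which its call begins: read the wrist's pose just before it.
- job_done(): hands the job in; it is judged then, once.
Trained networks look in a picture, given as the dict that the camera call returned (one of the last four; its "shot" number tells which), for a name from the list of things; names that differ only in an ending like _2 or _b are one class to them, and where a whole thing is asked for, a point or a joint stands for the part that bears it (a point fixed in the world has none). Each returns a list of dicts, best first, with "conf" (0 to 1); they miss things now and then, are a little off and sometimes report something else, mostly with a low value. They report only what shows in the picture. A call takes as long as a camera call.
- models.find_in(query, picture): "location" ([x, y, z] in m, in world coordinates, good to about 4 mm: the middle of the surface that is visible of it).
The state is a dict: "clock": time; "qpos": joint angles; "dq": joint speeds; "joint_torque": joint torques, N m; "position": TCP position; "orientation": TCP orientation; "force": force on the tool from outside, world axes, zero at the start; "moment": the same for the moment, N m; "finger_gap": opening from 0.0 (shut) to 1.0 (fully open); "finger_force": force on a finger pad.
Only numpy, scipy, OpenCV 4.12 (cv2) and the standard library are available. Lean on these libraries where they do the work, as an engineer would, in place of code of your own. Each camera call takes 0.05 s, during which the arm holds its last target. There are 200 camera calls.

## Task

Push the sliding cover of the white vacuum box on the bench fully aside to its stop, uncovering the two lever valves beneath it. Then push the marked lever, the one whose end is a round disc, all the way round to shut, so that it lies across its pipe. Leave the square-ended lever, the jars, the dishes and the tip box where they are, and finish clear of everything with the cover left open.

Things in the scene. Friction and masses are not known exactly. Their poses are not given: they have to be found in the camera images.
- box: White metal vacuum manifold box fixed to the bench, 160 mm (its x) by 420 mm (its y) and 60 mm tall. Origin: centre of the underside; x points to its back (away from the robot), y along its length to the left, z up. The half at y from -205 to -5 mm is an open well 150 mm wide in x (x -75 to 75) holding two lever valves; the other half (y 0 to 210) is closed by a flat deck. Thin guide rails along both long edges rise to 70 mm.
- cover (a joint): Sliding flat grey plastic cover on the box: 0 = over the well, 0.205 m = at its end stop over the deck, well fully open. It slides along the box's +y only and cannot be lifted. Stays where left; about 2.5 N friction. It starts closed or up to 25 mm ajar.
- cover_rib (a point): Middle of the top edge of the upright rib on the cover, 90 mm above the bench, moving with the cover. The rib is 110 mm long along the box's x, 12 mm thick along y and stands 24 mm above the cover's flat face (which is 66 mm above the bench and extends 49 mm beyond the rib's centre on the -y side).
- marked (a joint): Lever of the valve to shut: 0 = open, lever pointing to the box's front (-x) along its pipe; 1.571 rad = shut, at its end stop, lever pointing along the box's +y, across the pipe. Increases clockwise seen from above. Starts at 0 to 0.3. Stays where left; about 0.09 N m friction.
- marked_pivot (a point): Point on the vertical pivot axis of the marked lever, at the height of the lever's upper face, 46 mm above the bench (the lever is 10 mm thick, so its underside is at 36 mm; nothing beside the lever rises above 27 mm). It lies at box x = 20 mm and box y = -157 or -75 mm.
- marked_tip (a point): Centre of the upper face of the round disc at the end of the marked lever, 45 mm from the pivot. The lever is a plain dark steel bar 12 mm wide ending in this flat disc of 26 mm diameter (57 mm reach overall); that disc is the mark.
- plain_tip (a point): Point on the upper face of the other lever, 45 mm from its pivot: the same dark steel bar, 12 mm wide, 57 mm reach, square-ended without disc. It starts at 0 to 0.15 rad from open. The two pivots are 82 mm apart along the box's y.
- jar_a: Loose specimen jar, orange cap, 44 mm wide, 81 mm tall, standing on the bench; origin at the centre of its underside. A bystander.
- jar_b: Loose specimen jar, blue cap, 44 mm wide, 81 mm tall, standing on the bench; origin at the centre of its underside. A bystander.
- jar_c: Loose specimen jar, green cap, 44 mm wide, 81 mm tall, standing on the bench; origin at the centre of its underside. A bystander.
- jar_d: Loose specimen jar, blue cap, 44 mm wide, 81 mm tall, standing on the bench; origin at the centre of its underside. A bystander.
- dish_a: Loose closed round dish, 62 mm wide, 15 mm tall, standing on the bench; origin at the centre of its underside. A bystander.
- dish_b: Loose closed round dish, 62 mm wide, 15 mm tall, standing on the bench; origin at the centre of its underside. A bystander.
- tipbox: Loose pipette-tip box, 84 x 119 x 57 mm, standing on the bench; origin at the centre of its underside. A bystander.

How it is judged:
By the outcome, as a careful person would: the job done as asked, in the order asked, and still so for the second after the job is handed in, with the robot touching nothing.
It also fails if it takes over 48 s, if anything falls off the work surface, if the arm or the gripper's body presses on something with over 40 N, if the wrist force passes 120 N, or if a joint passes its speed limit or range.

## Working session

There is one attempt and no reset: what is moved stays moved. The work goes in short steps, Python scripts to look and compute and a tool call to move; the robot and the scene stay as the last step left them, time stands still between calls to the robot, and variables do not carry over. Pictures are saved under pics/ and viewed, at most 10 in all, crops included, and the job is handed in when it is done.

Besides the shell and the picture viewer there is one more tool, called by a JSON object that holds its "op" and its "data". step_arm: Moves the arm, as the interface text tells. Its arguments: {"type":"object","properties":{"rows":{"type":"array"}},"required":["rows"]}

```bash
mkdir -p pics; ls; cat > h.py <<'E'
import numpy as np, cv2
from rig import get_obs, optics, job_done, models, arm
from scipy.spatial.transform import Rotation as R
def cam(n):
    o=get_obs(); p=optics.read_camera(n)
    if n=='wrist':
        T=np.eye(4);T[:3,:3]=R.from_euler('xyz',o['orientation'],degrees=True).as_matrix();T[:3,3]=o['position']
        p['T']=T@np.array(p['mount'])
    else: p['T']=np.array(p['cam_to_world'])
    return p
def save(p,f): cv2.imwrite('pics/'+f,p['img'][:,:,::-1])
def cloud(p):
    f=240/np.tan(np.radians(p['fovy'])/2); K=np.array([[f,0,p['cx']],[0,f,p['cy']],[0,0,1]])
    v,u=np.mgrid[0:480,0:640]
    n=cv2.undistortPoints(np.stack([u,v],-1).reshape(-1,1,2).astype(float),K,np.array(p['distortion'],float)).reshape(480,640,2)
    z=p['z_map']; c=np.dstack([n*z[...,None],z])
    w=c@p['T'][:3,:3].T+p['T'][:3,3]; w[z==0]=np.nan
    return w
E
python3 - <<'E'
from h import *
o=get_obs();print({k:np.round(v,3) for k,v in o.items()})
for n in ['top','side']:
    p=cam(n);save(p,n+'0.png')
    w=cloud(p);np.save(n+'0.npy',w)
    for q in ['box','cover','cover_rib','jar_a','jar_b','jar_c','dish_a','tipbox']:
        print(n,q,[(np.round(d['location'],3).tolist(),round(d['conf'],2)) for d in models.find_in(q,p)][:4])
E
```

```text
pics
{'clock': np.float64(0.0), 'qpos': array([-5.6225e+01,  2.3360e+00,  4.8020e+00, -2.9000e-02, -9.2562e+01,
       -1.9119e+01]), 'dq': array([0.054, 0.114, 0.046, 0.007, 0.013, 0.001]), 'joint_torque': array([-0.000e+00, -3.682e+01,  3.474e+01,  6.932e+00, -5.000e-03,
       -0.000e+00]), 'position': array([ 0.152, -0.58 ,  0.23 ]), 'orientation': array([ 1.79900e+02, -4.00000e-03, -1.65343e+02]), 'force': array([-0.087, -0.816, -1.093]), 'moment': array([ 0.001, -0.034, -0.028]), 'finger_force': np.float64(0.0), 'finger_gap': np.float64(1.002)}
top box [([0.604, 0.354, 0.079], 0.74), ([0.562, 0.062, 0.065], 0.71)]
top cover [([0.543, -0.036, 0.066], 0.89), ([0.699, 0.039, 0.08], 0.16)]
top cover_rib []
top jar_a [([0.698, 0.038, 0.083], 0.86), ([0.433, 0.143, 0.081], 0.85), ([0.411, 0.01, 0.081], 0.68), ([0.607, 0.357, 0.077], 0.61)]
top jar_b [([0.698, 0.038, 0.083], 0.86), ([0.433, 0.143, 0.081], 0.85), ([0.411, 0.01, 0.081], 0.68), ([0.607, 0.357, 0.077], 0.61)]
top jar_c [([0.698, 0.038, 0.083], 0.86), ([0.433, 0.143, 0.081], 0.85), ([0.411, 0.01, 0.081], 0.68), ([0.607, 0.
[... 159 characters left out ...]
.118, 0.058], 0.88)]
side cover [([0.542, -0.02, 0.066], 0.76), ([0.532, -0.231, 0.014], 0.34)]
side cover_rib [([0.546, -0.021, 0.063], 0.92)]
side jar_a [([0.693, 0.049, 0.074], 0.96), ([0.428, 0.154, 0.075], 0.89), ([0.408, 0.022, 0.072], 0.76), ([0.589, 0.363, 0.076], 0.63)]
side jar_b [([0.693, 0.049, 0.074], 0.96), ([0.428, 0.154, 0.075], 0.89), ([0.408, 0.022, 0.072], 0.76), ([0.589, 0.363, 0.076], 0.63)]
side jar_c [([0.693, 0.049, 0.074], 0.96), ([0.428, 0.154, 0.075], 0.89), ([0.408, 0.022, 0.072], 0.76), ([0.589, 0.363, 0.076], 0.63)]
side dish_a [([0.529, -0.233, 0.018], 0.77), ([0.544, -0.018, 0.067], 0.6), ([0.69, -0.082, 0.02], 0.59)]
side tipbox [([0.731, 0.15, 0.054], 0.89)]
```

```bash
ls pics
```

```text
side0.png
top0.png
```

View pics/top0.png

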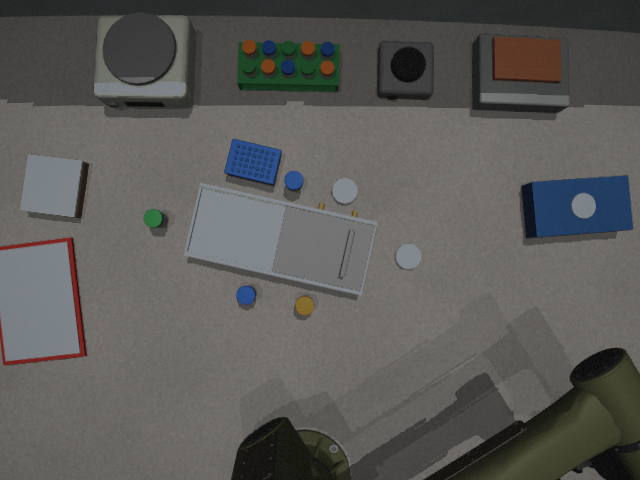

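View pics/side0.png

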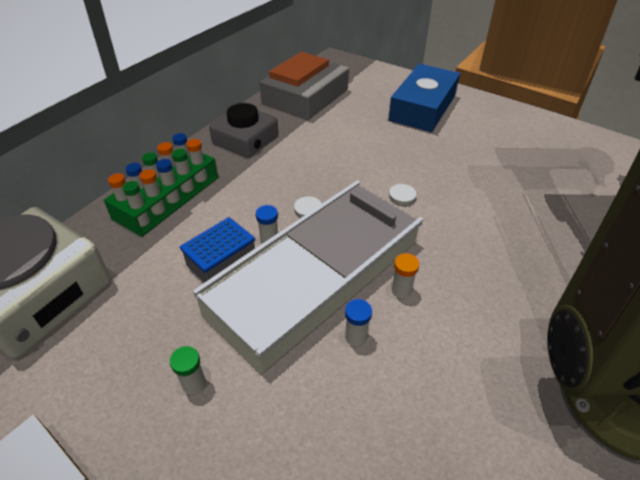

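The top view shows the box with corners near (202,185), (376,222), (362,293) and (187,258). The rib runs from (351,230) to (342,277), the orange jar is at (304,306) and the blue jar at (246,295). The side view agrees. Next I fit the box and rib from depth.

```bash
python3 - <<'E'
from h import *
w=np.load('top0.npy')
for v,u in [(185,202),(222,376),(293,362),(258,187)]: print(np.round(w[v,u],3))
m=((w[...,2]>0.055)&(w[...,2]<0.076)).astype(np.uint8)
v,u=np.mgrid[0:480,0:640]
m[(u<180)|(u>385)|(v<180)|(v>300)]=0
m=cv2.morphologyEx(m,cv2.MORPH_OPEN,np.ones((5,5)))
n,l,s,c=cv2.connectedComponentsWithStats(m);k=1+s[1:,4].argmax()
P=w[l==k][:,:2].astype(np.float32)
print(cv2.minAreaRect(P), s[k])
r=(w[...,2]>0.081)&(u>325)&(u<365)&(v>220)&(v<290)
Q=w[r];print('rib',r.sum(),np.round(np.nanmean(Q,0),3),cv2.minAreaRect(Q[:,:2].astype(np.float32)))
(cx,cy),(a,b),th=cv2.minAreaRect(P)
B=cv2.boxPoints(((cx,cy),(a,b),th));print(np.round(B,3))
E
```

```text
[0.683 0.249 0.074]
[ 0.608 -0.154  0.071]
[ 0.444 -0.125  0.075]
[ 0.514  0.293 -0.002]
((0.5476158261299133, -0.016912385821342468), (0.2537815272808075, 0.1722819060087204), 78.75440216064453) [ 260  199  116   95 6752]
rib 264 [ 0.534 -0.087  0.09 ] ((0.533597469329834, -0.08752574026584625), (0.012626077979803085, 0.10932095348834991), 78.8545150756836)
[[ 0.438 -0.125]
 [ 0.607 -0.158]
 [ 0.657  0.091]
 [ 0.488  0.124]]
```

{"op": "step_arm", "data": {"rows": [[0,0,0,0,0,0.15,0],[0,0,0,0,0,0.15,0],[0,0,0,0,0,0.15,0],[-0.028,0.0516,0,0,0,0,0],[-0.028,0.0516,0,0,0,0,0]]}}

```text
clock: 1.52
position: [0.227, -0.4891, 0.2308]
orientation: [180.0, -0.0, 168.8]
force: [2.4, 0.6, -0.1]
finger_gap: -0.003
finger_force: 0.0
```

{"op": "step_arm", "data": {"rows": [[-0.028,0.0516,0,0,0,0,0],[-0.028,0.0516,0,0,0,0,0],[-0.028,0.0516,0,0,0,0,0],[-0.028,0.0516,0,0,0,0,0],[-0.028,0.0516,0,0,0,0,0]]}}

```text
clock: 2.15
position: [0.4148, -0.2622, 0.2317]
orientation: [180.0, 0.1, 168.9]
force: [0.8, -0.4, -0.5]
finger_gap: 0.003
finger_force: 0.0
```

{"op": "step_arm", "data": {"rows": [[-0.028,0.0516,0,0,0,0,0],[-0.028,0.0516,0,0,0,0,0],[-0.028,0.04,0.02,0,0,0,0],[0,0,0.03,0,0,0,0],[0,0,0,0,0,0,0]]}}

```text
clock: 2.78
position: [0.5228, -0.139, 0.1787]
orientation: [-180.0, -0.3, 168.9]
force: [0.1, 0.5, -0.7]
finger_gap: 0.001
finger_force: 0.0
```

{"op": "step_arm", "data": {"rows": [[0,0.004,0.04,0,0,0,0],[0,0.004,0.04,0,0,0,0],[0,0.002,0.015,0,0,0,0],[0,0,0.007,0,0,0,0],[0,0,0,0,0,0,0]]}}

```text
clock: 3.4
position: [0.5264, -0.1301, 0.0807]
orientation: [-180.0, 0.1, 168.9]
force: [1.0, 0.4, 0.2]
finger_gap: -0.0
finger_force: 0.0
```

{"op": "step_arm", "data": {"rows": [[0,0.01,0,0,0,0,0],[0,0.01,0,0,0,0,0],[0,0.01,0,0,0,0,0],[0,0.01,0,0,0,0,0],[0,0,0,0,0,0,0]]}}

```text
clock: 4.03
position: [0.5337, -0.0895, 0.0793]
orientation: [180.0, 0.0, 168.9]
force: [-0.6, -0.8, 0.4]
finger_gap: 0.001
finger_force: 0.0
```

{"op": "step_arm", "data": {"rows": [[0,0.025,0,0,0,0,0],[0,0.03,0,0,0,0,0],[0,0.03,0,0,0,0,0],[0,0.03,0,0,0,0,0],[0,0.03,0,0,0,0,0]]}}

```text
clock: 4.65
position: [0.5616, 0.0518, 0.0793]
orientation: [-179.9, -0.0, 168.8]
force: [2.2, -4.6, 0.5]
finger_gap: -0.004
finger_force: 1.9
```

{"op": "step_arm", "data": {"rows": [[0,0.015,0,0,0,0,0],[0,0.006,0,0,0,0,0],[0,0.004,0,0,0,0,0],[0,0.003,0,0,0,0,0]]}}

```text
clock: 5.15
position: [0.5668, 0.0788, 0.0792]
orientation: [-180.0, -0.0, 168.8]
force: [0.0, -2.4, 0.8]
finger_gap: -0.0
finger_force: 1.3
```

{"op": "step_arm", "data": {"rows": [[0,0.003,0,0,0,0,0],[0,0.003,0,0,0,0,0],[0,0.002,0,0,0,0,0],[0,0.002,0,0,0,0,0]]}}

```text
clock: 5.65
position: [0.5689, 0.0892, 0.0793]
orientation: [180.0, -0.0, 168.9]
force: [0.3, -3.0, 0.4]
finger_gap: 0.007
finger_force: 1.2
```

{"op": "step_arm", "data": {"rows": [[0,0.002,0,0,0,0,0],[0,0.001,0,0,0,0,0],[0,0,0,0,0,0,0]]}}

```text
clock: 6.02
position: [0.5695, 0.0922, 0.0793]
orientation: [180.0, -0.0, 168.9]
force: [0.7, -2.0, -0.3]
finger_gap: 0.001
finger_force: 0.8
```

{"op": "step_arm", "data": {"rows": [[0,0.002,0,0,0,0,0],[0,0.002,0,0,0,0,0],[0,0.001,0,0,0,0,0],[0,0,0,0,0,0,0]]}}

```text
clock: 6.52
position: [0.5697, 0.0935, 0.0792]
orientation: [-179.6, -0.1, 168.8]
force: [-1.0, -13.9, 1.3]
finger_gap: -0.001
finger_force: 6.6
```

{"op": "step_arm", "data": {"rows": [[0,0.002,0,0,0,0,0],[0,0.002,0,0,0,0,0],[0,0,0,0,0,0,0]]}}

```text
clock: 6.9
position: [0.5697, 0.094, 0.0792]
orientation: [-179.3, -0.2, 168.7]
force: [-1.5, -24.3, 3.9]
finger_gap: -0.003
finger_force: 12.1
```

{"op": "step_arm", "data": {"rows": [[0,-0.02,0,0,0,0,0],[0,-0.02,-0.03,0,0,0,0],[0,-0.03,-0.05,0,0,0,0],[0,-0.04,-0.05,0,0,0,0],[0,-0.04,-0.05,0,0,0,0]]}}

```text
clock: 7.52
position: [0.5423, -0.0447, 0.2587]
orientation: [179.9, 0.1, 169.0]
force: [1.0, 0.8, 0.4]
finger_gap: 0.004
finger_force: 0.0
```

{"op": "step_arm", "data": {"rows": [[0,-0.03,-0.04,0,0,0,0],[0,0,0,0,0,0,0],[0,0,0,0,0,0,0]]}}

```text
clock: 7.9
position: [0.5369, -0.0733, 0.2963]
orientation: [179.9, -0.0, 168.9]
force: [0.2, 1.0, -0.5]
finger_gap: -0.003
finger_force: 0.0
```

```bash
python3 - <<'E'
from h import *
for n in ['wrist','top','side']:
    p=cam(n);save(p,n+'1.png')
    w=cloud(p);np.save(n+'1.npy',w)
    for q in ['cover_rib','marked_tip','marked_pivot','plain_tip','marked']:
        print(n,q,[(np.round(d['location'],3).tolist(),round(d['conf'],2)) for d in models.find_in(q,p)][:4])
print(get_obs()['position'])
E
```

```text
wrist cover_rib [([0.582, 0.157, 0.066], 0.62), ([0.532, -0.231, 0.01], 0.56)]
wrist marked_tip []
wrist marked_pivot [([0.528, -0.083, 0.043], 0.79)]
wrist plain_tip [([0.55, -0.003, 0.047], 0.9)]
wrist marked [([0.527, -0.089, 0.046], 0.6), ([0.548, -0.002, 0.048], 0.58)]
top cover_rib [([0.612, 0.179, 0.067], 0.62)]
top marked_tip []
top marked_pivot []
top plain_tip [([0.695, 0.04, 0.082], 0.56)]
top marked []
side cover_rib [([0.583, 0.176, 0.065], 0.87)]
side marked_tip [([0.526, -0.083, 0.044], 0.51)]
side marked_pivot [([0.527, -0.082, 0.046], 0.79)]
side plain_tip [([0.546, -0.001, 0.049], 0.67)]
side marked [([0.526, -0.083, 0.045], 0.8)]
[ 0.53681432 -0.07394506  0.29691556]
```

View pics/wrist1.png

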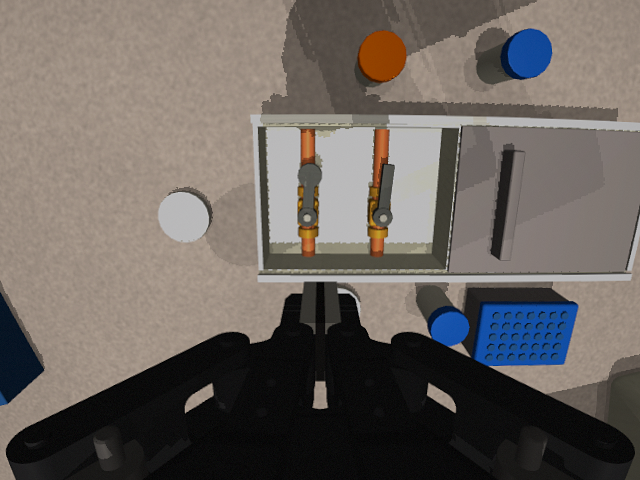

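The wrist view shows the open well. The disc lever's pivot is at (308,217) and its disc at (310,175), so it is the outer valve at box y = -157. The plain lever's pivot is at (382,217). The cover is over the deck.

```bash
python3 - <<'E'
from h import *
w=np.load('wrist1.npy')
for u,v in [(308,217),(310,175),(382,217),(387,170),(510,205),(255,118),(262,278)]: print((u,v),np.round(np.nanmedian(w[v-1:v+2,u-1:u+2].reshape(-1,3),0),4))
y=np.radians(-11.1);A=np.array([[np.cos(y),np.sin(y)],[-np.sin(y),np.cos(y)]])
v,u=np.mgrid[0:480,0:640]
for a,b in [(290,330),(365,402)]:
    m=(w[...,2]>0.038)&(w[...,2]<0.053)&(u>a)&(u<b)&(v>150)&(v<240)
    P=w[m]; r=cv2.minAreaRect(P[:,:2].astype(np.float32)); print(m.sum(),r,np.round(np.nanmean(P,0),3))
print(np.round(get_obs()['qpos'],1))
piv=np.nanmedian(w[216:219,307:310].reshape(-1,3),0)[:2]
for nm,px in [('tip',(310,175)),('plainpiv',(382,217)),('plaintip',(387,170)),('rib',(510,205)),('tcp',None)]:
    q=np.array(get_obs()['position'][:2]) if px is None else w[px[1],px[0],:2]
    print(nm,np.round(A@(q-piv),4))
E
```

```text
(308, 217) [ 0.5551 -0.0884  0.0508]
(310, 175) [ 0.5122 -0.0777  0.0469]
(382, 217) [ 0.5704 -0.0102  0.051 ]
(387, 170) [0.5221 0.0029 0.0466]
(510, 205) [0.5715 0.1102 0.0911]
(255, 118) [ 0.4459 -0.1172  0.0705]
(262, 278) [ 0.607  -0.1486  0.0712]
1014 ((0.5328319072723389, -0.08302517235279083), (0.025372928008437157, 0.06752705574035645), 78.10838317871094) [ 0.53  -0.083  0.047]
864 ((0.5487421154975891, -0.0036529190838336945), (0.021738935261964798, 0.06669849157333374), 74.8955307006836) [ 0.55  -0.004  0.047]
[  13.4   -5.6    4.    -0.   -99.6 -114.5]
tip [-0.0442  0.0023]
plainpiv [-0.0001  0.0797]
plaintip [-0.05    0.0833]
rib [-0.0221  0.1973]
tcp [-0.0208  0.0107]
```

{"op": "step_arm", "data": {"rows": [[0,0,0,0,0,-0.157,0],[0,0,0,0,0,-0.157,0],[0,0,0,0,0,-0.157,0],[0,0,0,0,0,-0.157,0],[0,0,0,0,0,-0.157,0]]}}

```text
clock: 9.43
position: [0.5368, -0.0739, 0.2969]
orientation: [180.0, 0.0, -145.9]
force: [-1.0, 0.5, 0.4]
finger_gap: -0.001
finger_force: 0.0
```

{"op": "step_arm", "data": {"rows": [[0,0,0,0,0,-0.157,0],[0,0,0,0,0,-0.157,0],[0,0,0,0,0,-0.157,0],[0,0,0,0,0,-0.157,0],[0,0,0,0,0,-0.158,0]]}}

```text
clock: 10.05
position: [0.5368, -0.074, 0.2969]
orientation: [180.0, 0.0, -100.8]
force: [-0.1, 0.9, -0.0]
finger_gap: 0.003
finger_force: 0.0
```

{"op": "step_arm", "data": {"rows": [[0.01,0.005,0.04,0,0,0,0],[0.015,0.006,0.04,0,0,0,0],[0.015,0.006,0.05,0,0,0,0],[0,0,0.05,0,0,0,0],[0,0,0,0,0,0,0]]}}

```text
clock: 10.68
position: [0.5099, -0.11, 0.113]
orientation: [179.6, -0.1, -101.1]
force: [0.8, 0.2, 0.5]
finger_gap: 0.003
finger_force: 0.0
```

```bash
python3 - <<'E'
from h import *
o=get_obs();print(o['position'],o['orientation'],o['qpos'])
y=np.radians(-11.1);A=np.array([[np.cos(y),np.sin(y)],[-np.sin(y),np.cos(y)]])
print(A@(o['position'][:2]-np.array([.555,-.0884])))
p=cam('wrist');save(p,'wrist2.png')
E
```

```text
[ 0.50986913 -0.11001761  0.11302603] [ 1.79561219e+02 -8.64256289e-02 -1.01143323e+02] [ 9.89925519e+00 -8.34162405e+00 -1.76818634e+01 -7.78250078e-02
 -8.11003211e+01 -2.10305735e+01]
[-0.04012473 -0.02990189]
```

View pics/wrist2.png

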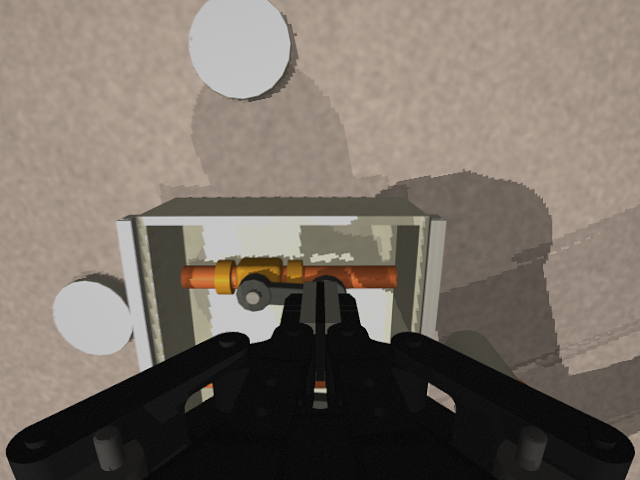

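The finger tip at (320,283) projects down to about v=245, between the end wall at 222 and the disc at about 275. That gap is clear, so I descend.

{"op": "step_arm", "data": {"rows": [[0,0,0.03,0,0,0,0],[0,0,0.02,0,0,0,0],[0,0,0.015,0,0,0,0],[0,0,0.012,0,0,0,0],[0,0,0,0,0,0,0]]}}

```text
clock: 11.35
position: [0.5124, -0.1099, 0.0398]
orientation: [180.0, -0.0, -101.1]
force: [-0.4, -0.3, 0.0]
finger_gap: 0.0
finger_force: 0.0
```

{"op": "step_arm", "data": {"rows": [[-0.001,0.002,0.004,0,0,0,0],[-0.002,0.002,0.002,0,0,0,0],[-0.002,0,0,0,0,0,0],[0,0,0,0,0,0,0]]}}

```text
clock: 11.85
position: [0.5096, -0.104, 0.0342]
orientation: [-180.0, 0.0, -101.1]
force: [0.6, 0.7, 0.8]
finger_gap: -0.002
finger_force: 0.0
```

{"op": "step_arm", "data": {"rows": [[-0.0065,0.003,0,0,0,0.15,0],[-0.0065,0.003,0,0,0,0.15,0],[-0.0065,0.003,0,0,0,0.15,0],[0,0,0,0,0,0,0]]}}

```text
clock: 12.35
position: [0.5077, -0.0828, 0.0341]
orientation: [-180.0, 0.0, -126.8]
force: [-0.7, 0.0, -0.4]
finger_gap: 0.004
finger_force: 0.0
```

```bash
cat > s.py <<'E'
from h import *
o=get_obs()
y=np.radians(-11.1);A=np.array([[np.cos(y),np.sin(y)],[-np.sin(y),np.cos(y)]])
r=A@(o['position'][:2]-np.array([.555,-.0884]))
th=np.radians(-101.1-o['orientation'][2])%(2*np.pi); d=np.array([-np.cos(th),np.sin(th)]); n=np.array([np.sin(th),np.cos(th)])
print('rel',r,'th',th,'along',r@d,'behind',-r@n,'z',o['position'][2],'F',o['force'],'n-force',A@o['force'][:2]@n)
E
python3 s.py
```

```text
rel [-0.04751987 -0.00363575] th 0.44846379202976255 along 0.04124443599714509 behind 0.023879979308528632 z 0.034065839365702136 F [-0.7360689   0.04370671 -0.38289513] n-force -0.4058724694906221
```

{"op": "step_arm", "data": {"rows": [[-0.0065,0.003,0,0,0,0.15,0],[-0.0065,0.003,0,0,0,0.15,0],[-0.0065,0.003,0,0,0,0.15,0],[-0.0065,0.003,0,0,0,0.15,0]]}}

```text
clock: 12.85
position: [0.5192, -0.0578, 0.0339]
orientation: [-180.0, -0.1, -161.4]
force: [-1.6, -1.6, 0.9]
finger_gap: 0.0
finger_force: 1.0
```

```bash
python3 s.py; python3 -c "
from h import *
p=cam('side');cv2.imwrite('pics/side2.png',cv2.resize(p['img'][150:300,280:480,::-1],None,fx=3,fy=3))"
```

```text
rel [-0.04102005  0.02309829] th 1.0517301365193412 along 0.04040464131553983 behind 0.024158644352966684 z 0.033918571624951474 F [-1.60106691 -1.63231024  0.92055728] n-force -2.038809669866758
```

View pics/side2.png

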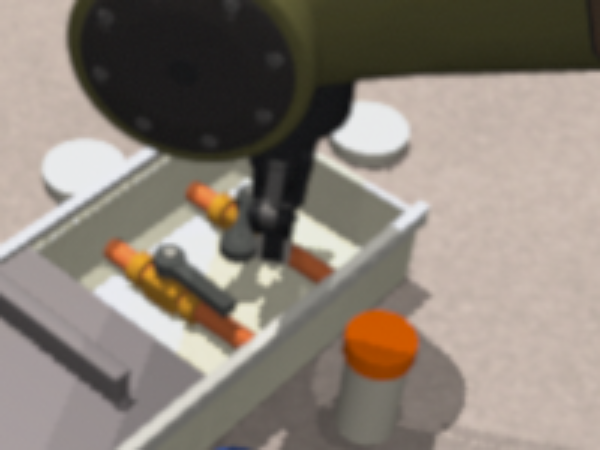

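The crop shows the disc lever, with its disc at about (237,243), turned partway by the finger at (275,250). The plain lever is untouched. I carry on to the stop.

{"op": "step_arm", "data": {"rows": [[-0.0065,0.003,0,0,0,0.15,0],[-0.0065,0.003,0,0,0,0.15,0],[-0.0065,0.003,0,0,0,0.15,0],[0,0,0,0,0,0,0]]}}

```text
clock: 13.4
position: [0.5371, -0.0452, 0.0337]
orientation: [180.0, -0.0, 173.2]
force: [-0.1, 1.0, 0.2]
finger_gap: 0.001
finger_force: 0.0
```

{"op": "step_arm", "data": {"rows": [[-0.0025,0.001,0,0,0,0.05,0],[-0.002,0,0,0,0,0.02,0],[0,0,0,0,0,0,0]]}}

```text
clock: 13.78
position: [0.54, -0.0443, 0.0336]
orientation: [180.0, -0.2, 169.2]
force: [-8.6, 4.5, 4.3]
finger_gap: -0.001
finger_force: 4.3
```

```bash
python3 s.py
```

```text
rel [-0.02319323  0.040376  ] th 1.5650245050907374 along 0.04050919826210062 behind 0.022959806348527036 z 0.03356755837220347 F [-8.61397628  4.47442188  4.33304684] n-force -9.298330605136943
```

{"op": "step_arm", "data": {"rows": [[-0.002,0,0,0,0,0,0],[0,0,0,0,0,0,0]]}}

```text
clock: 14.02
position: [0.5403, -0.0444, 0.0334]
orientation: [180.0, -0.4, 169.2]
force: [-16.1, 6.8, 8.9]
finger_gap: 0.004
finger_force: 8.5
```

```bash
python3 s.py
```

```text
rel [-0.02286139  0.04036504] th 1.5646962612393818 along 0.04050374901516999 behind 0.022614740843683086 z 0.03338238596455244 F [-16.05070471   6.82196021   8.90954422] n-force -17.041512623100232
```

The lever is firmly at its stop. I back off along +tool x (away from the lever), lift and look.

{"op": "step_arm", "data": {"rows": [[0.01,0,0,0,0,0,0],[0.008,0,0,0,0,0,0],[0,0,-0.04,0,0,0,0],[0,0,-0.06,0,0,0,0],[0,0,-0.06,0,0,0,0]]}}

```text
clock: 14.65
position: [0.5254, -0.042, 0.1958]
orientation: [-180.0, 0.0, 169.0]
force: [1.0, 0.5, -0.2]
finger_gap: 0.004
finger_force: 0.0
```

{"op": "step_arm", "data": {"rows": [[0,0,-0.06,0,0,0,0],[0,-0.03,-0.05,0,0,0,0],[0,0,0,0,0,0,0],[0,0,0,0,0,0,0]]}}

```text
clock: 15.15
position: [0.5199, -0.0712, 0.3034]
orientation: [180.0, -0.0, 169.0]
force: [0.5, 1.2, -1.7]
finger_gap: 0.001
finger_force: 0.0
```

```bash
python3 - <<'E'
from h import *
print(get_obs()['position'])
p=cam('wrist');save(p,'wrist3.png');w=cloud(p)
y=np.radians(-11.1);A=np.array([[np.cos(y),np.sin(y)],[-np.sin(y),np.cos(y)]])
r=(w[...,:2]-np.array([.555,-.0884]))@A.T
m=(w[...,2]>.04)&(w[...,2]<.049)&(abs(r[...,0])<.07)&(r[...,1]>-.03)&(r[...,1]<.065)
print(m.sum(),cv2.minAreaRect(r[m].astype(np.float32)))
m=(w[...,2]>.04)&(w[...,2]<.049)&(abs(r[...,0])<.07)&(r[...,1]>.067)&(r[...,1]<.11)
print(m.sum(),cv2.minAreaRect(r[m].astype(np.float32)))
q=cam('top')
for nm in ['jar_a','dish_a','tipbox']: print(nm,[np.round(d['location'],3).tolist() for d in models.find_in(nm,q)][:5])
E
```

```text
[ 0.51994542 -0.07118288  0.30337772]
1129 ((0.021971706300973892, 0.01760074496269226), (0.09475746750831604, 0.06888977438211441), 89.96009826660156)
828 ((0.00019855424761772156, 0.08874610811471939), (0.04224126785993576, 0.11202763766050339), 89.69181823730469)
jar_a [[0.603, 0.354, 0.078], [0.402, 0.005, 0.08], [0.696, 0.041, 0.083]]
dish_a [[0.686, -0.086, 0.018], [0.532, -0.243, 0.01]]
tipbox [[0.741, 0.138, 0.058], [0.601, 0.144, 0.064]]
```

View pics/wrist3.png

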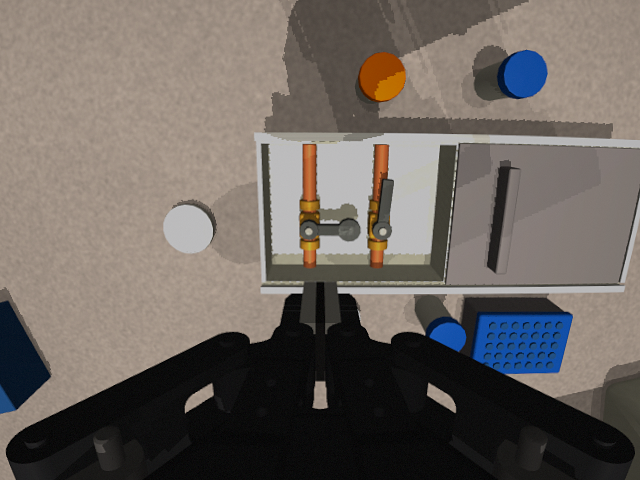

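The disc lever now lies across its pipe, from (309,230) to (348,230). The plain lever is unchanged, the cover is fully open, and the jars, dishes and tip box are where they were.

```bash
python3 -c "
from rig import job_done
print(job_done())"
```

```text
the job is handed in; nothing more can be done
None
```

The cover is pushed to its stop over the deck and the disc lever is shut at its end stop across its pipe. The square-ended lever and the loose items look untouched, the arm is clear above the box, and the job was handed in at about 15 s on the robot's clock; no verdict was shown.

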